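Shut the spring cover flap of a casting mould

TASK

Shut the white cover flap of the aluminium mould using pushes and presses of the fingers only: fold it down flat over the cavity against its spring, and while it is held down slide it forward so that its front edge is tucked fully home beneath the steel retaining lip and stays shut by itself. Push gently and do not pinch or grip the flap, do not lift the mould or shove it about, and leave the samples standing around and on it where they are.

Things in the scene. Friction and masses are not known exactly. Their poses are not given: they have to be found in the camera images.
- mould: Loose aluminium mould block, 200 (x) x 180 (y) x 36 mm high, about 2.6 kg. Origin: centre of its underside; z up; x points from the flap's hinge to the retaining lip (away from the robot at yaw 0). In its top, at the centre, a round cavity 60 mm wide and 20 mm deep. The flap's hinge pin lies along y at x = -72 mm when drawn back, 41 mm above the table.
- hinge (a point): Middle of the flap's hinge pin (axis along the mould's y, 41 mm above the table); moves along the mould's x with joint pin. Two dark guides on the mould, 14 mm high above its top and 8 mm thick, hold the pin's ends at y = +51 and -51 mm, from x = -89 to -43 mm in the mould's frame.
- flap (a joint): Angle (rad) of the white plastic cover flap about its pin: 0 = flat over the cavity, pi/2 = upright, more = leaning back from the lip (limit 2.1); starts at 1.35 to 1.85. Plate 100 mm from pin axis to free edge, 80 mm wide, 5 mm thick, centred on the pin axis: flat, its upper face is 43.5 mm above the table. A light spring (0.07 N m/rad, rest 1.6) lifts it whenever let go untucked.
- pin (a joint): Slide (m) of the hinge pin, and the flap with it, along the mould's +x in its guides: 0 = drawn back (as at the start, 0 to 2 mm), 0.020 = stop, flap fully forward. Friction of about 4 N holds it where it is left. At 0 the flat flap's front edge is 6 mm short of the lip; at 0.020 it lies 14 mm beneath the lip.
- rib (a point): Rib across the flap's outer (upper) face, to push against: 60 mm long (y), 8 mm thick, 12 mm tall, from 66 to 74 mm from the pin axis. The point is at mid-length in the corner where its hinge-side face meets the flap's outer face. Site axes: x along the flap from hinge to free edge, z out of the outer face.
- lip_edge (a point): Middle of the lower edge of the steel retaining lip, on the side towards the hinge (mould frame x = 34 mm, 46 mm above the table). The lip is a fixed horizontal steel strip on the mould, 74 mm wide (y), reaching 39 mm in +x from here, 5.5 mm thick, with its underside 10 mm above the mould's top face (2.5 mm above the flat flap's upper face).
- spool: Loose turned steel spool, 48 mm wide, 50 mm high, standing beside the mould on its +y side, about 45 mm from its wall to the spool's centre. Leave alone. Origin at the middle of its foot.
- gear: Loose white printed gear, 37 mm wide over the teeth, 18 mm thick, lying on the mould's top beside the flap, on the -y side. Leave alone. Origin at the middle of its underside.
- brass_bar: Loose brass bar, 90 x 30 x 14 mm, lying beside the mould on its -y side. Leave alone. Origin at the middle of its underside.
- vase: Loose white printed vase, 62 mm wide, 135 mm high, on the table to the robot's left. Leave alone. Origin at the middle of its foot.
- tape: Loose roll of tape lying flat, 96 mm wide, 48 mm high, on the table to the robot's left. Leave alone. Origin at the middle of its underside.
- core: Loose dark steel block, 55 x 40 x 28 mm, on the table to the robot's right. Leave alone. Origin at the middle of its underside.
- jar: Loose clear jar with a black cap, 60 mm wide, 75 mm high, on the table to the robot's right. Leave alone. Origin at the middle of its foot.

How it is judged:
On the way, in this order (a step that is already met when the one before it is completed fails the run):
1. the flap is folded down flat, still short of the lip (value of joint flap below 0.12 rad and value of joint pin below 0.01 m), for 0.02 s.
2. the flap's edge is tucked home beneath the lip (value of joint flap below 0.07 rad and value of joint pin above 0.015 m), for 0.2 s.
At the end, for the whole second after the job is handed in: The flap lies flat (within 0.07 rad), at least 15 of its 20 mm forward with its edge beneath the lip, and stays there untouched; the mould stands flat within 30 mm of where it was, at rest; each sample is upright and within 35 mm of where it was (all of step 2 and height (world z) of mould below 0.004 m and angle between mould's own z axis and vertical below 0.03 rad and distance of mould from where it was at the start of the episode below 0.03 m and linear speed of mould below 0.01 m/s and distance of each of spool, gear, brass_bar, vase, tape, core, jar from where it was at the start of the episode below 0.035 m and angle between each of spool, gear, brass_bar, vase, tape, core, jar's own z axis and vertical below 0.1 rad).
It fails at once if the mould is lifted or tipped (height (world z) of mould above 0.008 m or angle between mould's own z axis and vertical above 0.08 rad).
It fails at once if the mould is shoved more than 30 mm (distance of mould from where it was at the start of the episode above 0.03 m).
It fails at once if the flap is pinched (fingers press it with more than 25 N while it is still raised), or flap or mould are pressed hard (more than 60 N) (contact force between the fingers and mould above 60 N or (contact force between the fingers and mould above 25 N and value of joint flap above 0.35 rad)).
It fails at once if a sample is carried off or moved more than 35 mm (distance of any of spool, gear, brass_bar, vase, tape, core, jar from where it was at the start of the episode above 0.035 m).
It fails at once if a sample is knocked over (angle between any of spool, gear, brass_bar, vase, tape, core, jar's own z axis and vertical above 0.3 rad).
It also fails if it takes over 40 s, if anything falls off the work surface, if the arm or the gripper's body presses on something with over 40 N, if the wrist force passes 120 N, or if a joint passes its speed limit or range.

ROBOT

A 6-joint arm with a two-finger parallel gripper is mounted at the origin on the work surface. World frame = base frame: x ahead of the robot, y to its left, z up, the work surface at z = 0. Lengths are in m, angles in rad, forces in N, time in s.
With the tool pointing down it reaches from about 0.375 to 0.9 m from the base axis. Payload 3.1 kg.
Tool frame: the origin (TCP) lies midway between the tips of the shut fingers; the grasp point (between the pads) lies pinch_z behind it (pinch_z is the distance from the TCP to the grasp point, in m); y points along the fingers, z is the direction in which the jaws open and shut, and the axes are right-handed (so a half turn about y gives the same grasp; the last joint's range is limited). The gripper opens to 87 mm and grips with 3 to 60 N. Pads are 19 mm wide; open, the fingers measure 117 mm over their backs; the gripper's body (75 mm by 190 mm) begins 51 mm behind the grasp point.
Start: joints at [1.03, 0.527, 1.433, -0, 1.181, -0.178], TCP at [0.221, 0.585, 0.223] pointing down, gripper open.
Joint ranges: [-3.08, 3.08], [-0.75, 2.2], [0.22, 2.44], [-1.43, 4.57], [0, 2.65], [-2.85, 2.85]. Speed limits (rad/s): [2.79, 2.79, 3.14, 3.14, 3.14, 3.14].

INTERFACE

Orientations are given as a unit quaternion [x, y, z, w].
In Python, from rig import get_obs, camera, hand_in, pinch_z gives the robot as it stands. The module is installed in compiled form; this text tells all that it offers.
- The arm moves only by the tool arm_command, never from a script. Its argument "plan" is a list of rows, each a list of 2 entries, a list of its own where there are three numbers: the shift along the world's x, y, z in units of 25 mm (1.0 is 25 mm), then the turn about the world's z in units of 5 degrees (1.0 is 5 degrees). A call has 1 to 5 rows; each row is the pose to reach, as a shift and turn from the pose commanded when the call began; what a row does not reach only later rows make up. A row lasts 1/10 s, in which the tool goes at most 50 mm and 8.59 degrees, less where a joint would pass 70% of its speed; a pose out of reach is approached as far as the arm can. A call with a gripper value outside its range is refused whole. "fingers" is the opening, from -1 (shut) to 1 (fully open), set as the call begins (left out, the last holds). The fingers move at their own pace and stop on an object; "force" is the grip in N (left out, the last holds). Time passes only in rows, so rows that repeat a pose let the fingers close. It gives the time, the measured TCP pose, the force and the opening at its end, in the units of the state.
- get_obs(): the state, without advancing time (a new reading comes with each control period).
- camera(name): name is "scene" or "top" or "wrist"; returns a dict with "pixels" (384x512x3 uint8, red, green, blue), "camera_matrix" (3x3 intrinsics, pixels), "R" (3x3) and "t" (3): a world point X has camera coordinates R X + t. Camera axes: x right, y down, z forward; pixel columns grow to the right and rows downward; lengths in m; the calibration is good to about 2 mm. The wrist camera is an equidistant fisheye: a pixel r from the principal point sees the ray r / f radians off the axis. A picture is of the moment at which its call begins. There is no depth.
- hand_in(): hands the job in, once; it reports no verdict.
The state is a dict: "time": time; "q": joint angles; "joint_velocities": joint speeds; "joint_torque": joint torques, N m; "position": TCP position; "tool_rot": TCP orientation; "ft_force": force on the tool from outside, world axes, zero at the start; "moment": the same for the moment, N m; "grip_width": finger opening in m.
Only numpy, scipy, OpenCV 4.12 (cv2) and the standard library are available. Lean on these libraries where they do the work, as an engineer would, in place of code of your own. Each camera call takes 0.05 s, during which the arm holds its last target.

## Working session

There is one attempt and no reset: what is moved stays moved. The work goes in short steps, Python scripts to look and compute and a tool call to move; the robot and the scene stay as the last step left them, time stands still between calls to the robot, and variables do not carry over. Pictures are saved under pics/ and viewed, and the job is handed in when it is done.

Besides the shell and the picture viewer there is one more tool, called after "Request:" as name(argument=value, ...), one argument or row to a line, values as JSON. arm_command: Moves the arm, as the interface text tells. Its arguments: {"type":"object","properties":{"plan":{"type":"array"},"fingers":{"type":"number"},"force":{"type":"number"}},"required":["plan"]}

```bash
mkdir -p pics; ls; python3 - <<'E'
from rig import get_obs, camera, pinch_z
import cv2
o=get_obs()
print({k:o[k] for k in('time','position','tool_rot','grip_width','ft_force')},pinch_z)
for n in('scene','top'):
    c=camera(n); cv2.imwrite(f'pics/{n}0.png',cv2.resize(c['pixels'][:,:,::-1],(800,600),interpolation=cv2.INTER_CUBIC))
    print(n,c['camera_matrix'],c['R'],c['t'])
E
```

```text
pics
{'time': 0.0, 'position': array([0.22079569, 0.58391162, 0.22157403]), 'tool_rot': array([ 0.69628469, -0.12749186,  0.12694396, -0.69485156]), 'grip_width': 0.08685302850140823, 'ft_force': array([ 0.20397722,  0.12752169, -0.32988304])} 0.0187
scene [[468.46995072   0.         257.0522778 ]
 [  0.         468.46995072 190.57169376]
 [  0.           0.           1.        ]] [[-0.41678918  0.90900225 -0.00129949]
 [ 0.59074395  0.26977658 -0.76042238]
 [-0.69087508 -0.31770348 -0.64942753]] [ 0.22930912 -0.28332991  1.73930651]
top [[403.03277194   0.         251.70974511]
 [  0.         403.03277194 188.50150501]
 [  0.           0.           1.        ]] [[-0.02616764 -0.99956379  0.01369276]
 [-0.98123018  0.02306498 -0.19145584]
 [ 0.1910565  -0.0184457  -0.98140571]] [0.00155351 0.58236844 1.1682239 ]
```

View pics/scene0.png

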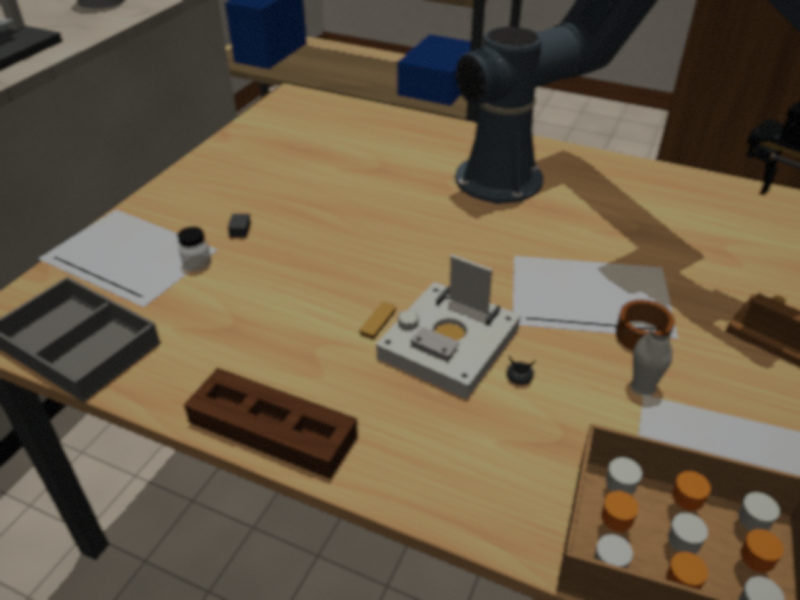

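View pics/top0.png

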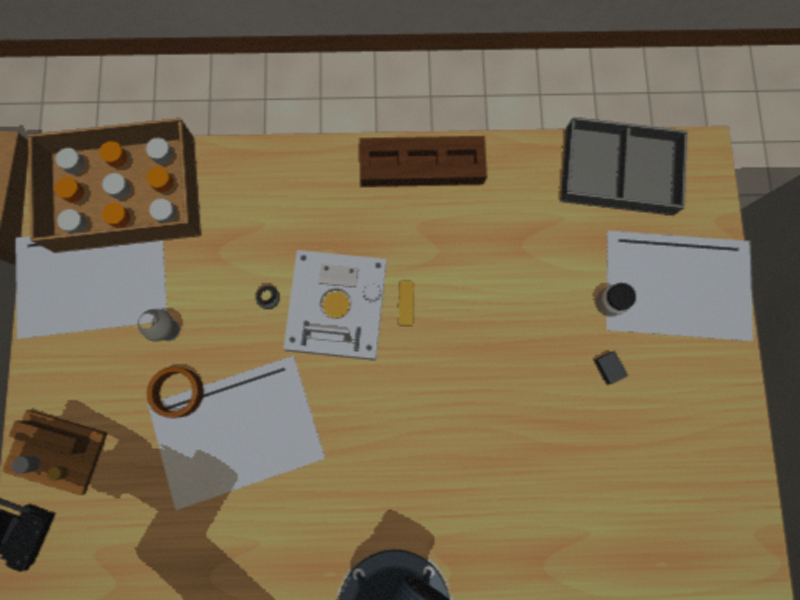

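Both views show the mould with its lip on the far side and its flap about upright. In the top view it lies at about (335,305), with the spool at (267,296), gear at (372,292) and brass bar at (406,303). I'll enlarge the mould next.

```bash
python3 - <<'E'
from rig import camera
import cv2
c=camera('top')['pixels'][:,:,::-1]
cv2.imwrite('pics/topc.png',cv2.resize(c[152:237,160:273],None,fx=7,fy=7,interpolation=cv2.INTER_CUBIC))
c=camera('scene')['pixels'][:,:,::-1]
cv2.imwrite('pics/scenec.png',cv2.resize(c[160:255,228:342],None,fx=6,fy=6,interpolation=cv2.INTER_CUBIC))
E
```

```text
(no output)
```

View pics/topc.png

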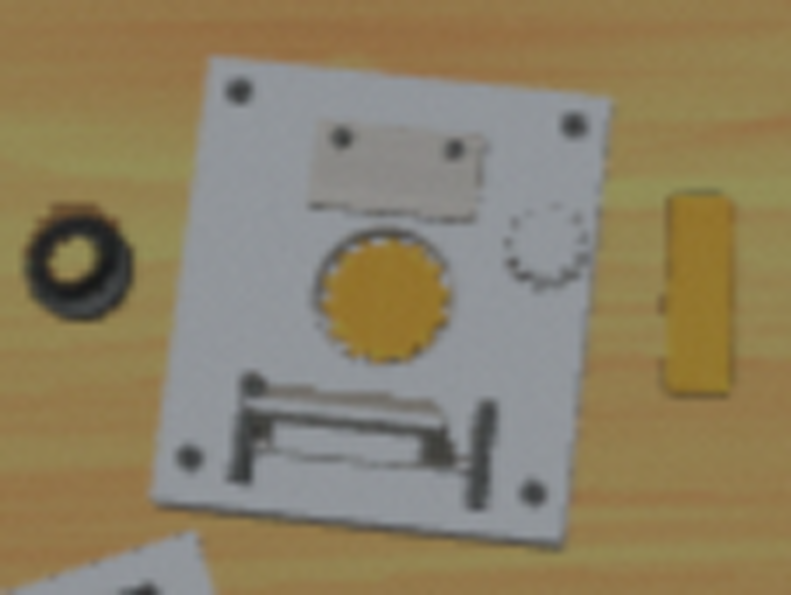

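View pics/scenec.png

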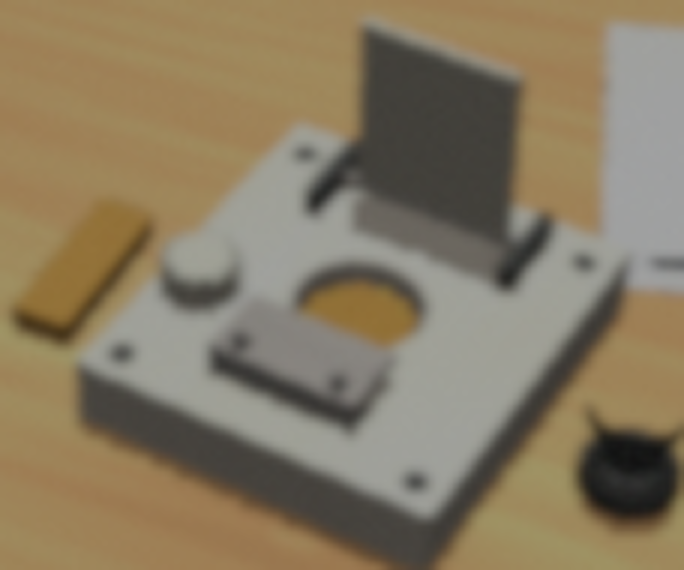

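The top crop shows the mould's top-face corners at (210,58), (610,98), (562,545) and (153,500). In the scene crop they are at (628,257), (430,520), (80,370) and (300,122), and the flap's top corners are at (365,22) and (520,76). I'll fit the pose from these.

```bash
cat > h.py <<'E'
import numpy as np
from rig import camera
def ray(c,u,v):
    d=c['R'].T@np.linalg.solve(c['camera_matrix'],[u,v,1]); o=-c['R'].T@c['t']; return o,d
def atz(c,u,v,z):
    o,d=ray(c,u,v); return o+d*(z-o[2])/d[2]
def proj(c,X):
    p=np.asarray(X)@c['R'].T+c['t']; p=p@c['camera_matrix'].T; return p[:,:2]/p[:,2:]
E
python3 - <<'E'
from h import *
from scipy.optimize import least_squares
T=camera('top');S=camera('scene')
tc=np.array([[210,58],[610,98],[562,545],[153,500]])/7+[160,152]-.43
sc=np.array([[430,520],[80,370],[300,122],[628,257]])/6+[228,160]-.42
m=np.array([[.1,.09,.036],[.1,-.09,.036],[-.1,-.09,.036],[-.1,.09,.036]])
for p in tc: print(atz(T,*p,.036))
for p in sc: print('s',atz(S,*p,.036))
def W(x,P):
    c,s=np.cos(x[2]),np.sin(x[2]); return P@np.array([[c,s,0],[-s,c,0],[0,0,1]])+[x[0],x[1],0]
f=lambda x:np.r_[(proj(T,W(x,m))-tc).ravel(),(proj(S,W(x,m))-sc).ravel()]
r=least_squares(f,[.5,.1,0]);print(r.x,r.fun.round(1))
x=r.x
fc=np.array([[520,76],[365,22]])/6+[228,160]-.42
def fl(a,e=0):
    # top-edge far-side (inner) thickness ignored
    return np.array([[-.072+e+.1*np.cos(a),y,.041+.1*np.sin(a)] for y in(.04,-.04)])
g=lambda q:(proj(S,W(x,fl(q[0])))-fc).ravel()
r2=least_squares(g,[1.6]);print('flap',r2.x,r2.fun)
for n,P in dict(hinge=[-.072,0,.041],lip=[.034,0,.046]).items(): print(n,W(x,np.array([P])))
# objects top view
for n,p,z in(('spool',(78,265),.05),('gear',(546,247),.054),('bar',(699,293),.014)):
    print(n,atz(T,*(np.array(p)/7+[160,152]-.43),z))
E
```

```text
[0.68194111 0.17852977 0.036     ]
[6.59491024e-01 3.97243647e-04 3.60000000e-02]
[0.46079239 0.02589596 0.036     ]
[0.4846693  0.20250744 0.036     ]
s [0.68319243 0.17866935 0.036     ]
s [0.66325444 0.00428337 0.036     ]
s [0.46059055 0.02595326 0.036     ]
s [0.48902892 0.20391139 0.036     ]
[ 0.57254178  0.10241705 -0.12599596] [-0.2 -0.3 -0.1 -0.3  0.1 -0.4 -0.6  0.   0.2  0.  -0.8 -1.1 -0.3  0.3
  0.6 -0.9]
flap [1.52193173] [ 0.28176442  0.29685966 -0.21757228 -0.26654773]
hinge [[0.50111253 0.11146478 0.041     ]]
lip [[0.60627227 0.09814452 0.046     ]]
spool [0.58637103 0.23355939 0.05      ]
gear [0.58878318 0.02995204 0.054     ]
bar [ 0.57414077 -0.03751518  0.014     ]
```

```bash
python3 - <<'E'
from h import *
from rig import get_obs
from scipy.spatial.transform import Rotation as R
o=get_obs();M=R.from_quat(o['tool_rot']).as_matrix();print(M.round(3))
z=M[:,2];print('jaw dir deg',np.degrees(np.arctan2(z[1],z[0])),'mould y deg',90-7.22)
p=np.array(o['position']); u=np.array([np.cos(-.126),np.sin(-.126)])
h=np.array([.5011,.1115])
for s in(-.06,-.045,-.03): print(s,(np.r_[h+u*s,.2]),(np.r_[h+u*s,.2]-p)/.025)
print(o['time'])
E
```

```text
[[ 0.935 -0.     0.354]
 [-0.354 -0.001  0.935]
 [-0.    -1.    -0.001]]
jaw dir deg 69.27408158318251 mould y deg 82.78
-0.06 [0.44157565 0.11904001 0.2       ] [  8.82103796 -18.61105639  -0.88744974]
-0.045 [0.45645674 0.11715501 0.2       ] [  9.41628146 -18.68645651  -0.88744974]
-0.03 [0.47133783 0.11527001 0.2       ] [ 10.01152495 -18.76185663  -0.88744974]
0.3
```

Request:
arm_command(
  plan=[
    [[0.8,-1.7,0],0.5],
    [[1.6,-3.4,0],1],
    [[2.4,-5.1,0],1.5],
    [[3.2,-6.8,0],2.2],
    [[4,-8.5,0],2.7],
  ],
  fingers=-1,
  force=20,
)

```text
time: 0.8
position: [0.3216, 0.3705, 0.2227]
tool_rot: [-0.706, 0.043, -0.044, 0.706]
ft_force: [1.2, -0.3, 0.2]
grip_width: 0.0547
```

Request:
arm_command(
  plan=[
    [[0.8,-1.7,0],0],
    [[1.6,-3.4,0],0],
    [[2.4,-5.1,0],0],
    [[3.2,-6.8,0],0],
    [[4,-8.5,0],0],
  ],
)

```text
time: 1.3
position: [0.4218, 0.1578, 0.2228]
tool_rot: [-0.706, 0.044, -0.045, 0.706]
ft_force: [1.1, 0.1, 0.2]
grip_width: 0.0151
```

Request:
arm_command(
  plan=[
    [[0.8,-1.6,-0.9],0],
    [[0.8,-1.6,-0.9],0],
    [[0.8,-1.6,-0.9],0],
  ],
)

```text
time: 1.6
position: [0.4411, 0.1186, 0.1996]
tool_rot: [-0.706, 0.046, -0.045, 0.706]
ft_force: [-0.6, 1.0, 1.0]
grip_width: 0.0007
```

Request:
arm_command(
  plan=[
    [[0,0,-2],0],
    [[0,0,-4],0],
    [[0,0,-4.4],0],
    [[0,0,-4.4],0],
  ],
)

```text
time: 2.0
position: [0.4396, 0.1206, 0.0892]
tool_rot: [0.706, -0.045, 0.042, -0.706]
ft_force: [0.7, 0.4, -0.0]
grip_width: 0.0008
```

```bash
python3 - <<'E'
from rig import camera
import cv2
c=camera('scene')['pixels'][:,:,::-1]
cv2.imwrite('pics/s1.png',cv2.resize(c[110:255,208:362],None,fx=4,fy=4,interpolation=cv2.INTER_CUBIC))
c=camera('wrist')['pixels'][:,:,::-1]
cv2.imwrite('pics/w1.png',c)
E
```

```text
(no output)
```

View pics/s1.png

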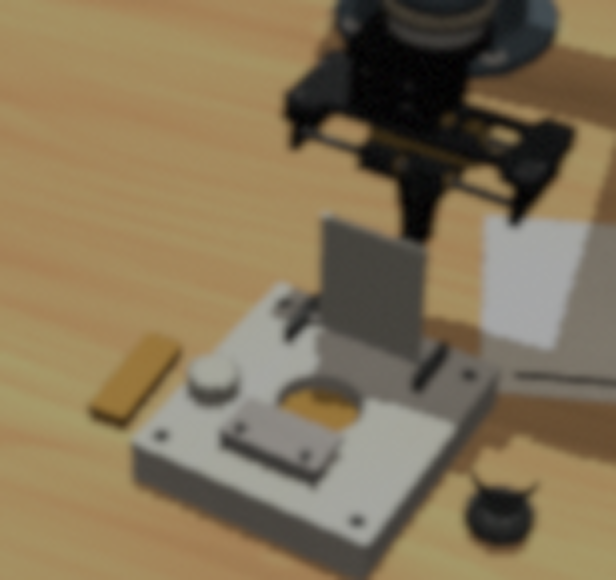

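View pics/w1.png

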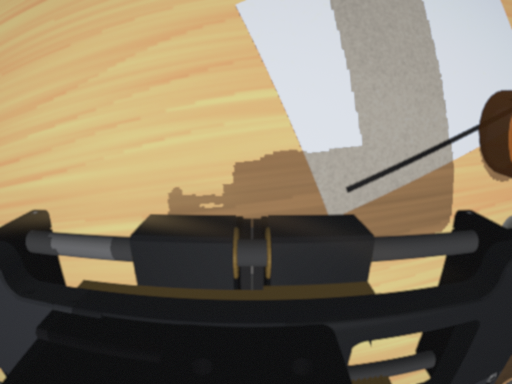

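The scene crop shows the shut fingers behind the flap at about (415,225), with nothing touching. The wrist view shows only table and paper. Next I'll push forward gently at rib height.

Request:
arm_command(
  plan=[
    [[0.8,-0.1,0],0],
    [[1.5,-0.2,0],0],
    [[1.8,-0.23,0],0],
    [[2.1,-0.27,0],0],
    [[2.4,-0.31,0],0],
  ],
)

```text
time: 2.6
position: [0.5012, 0.112, 0.0911]
tool_rot: [-0.706, 0.044, -0.045, 0.706]
ft_force: [-0.0, 0.2, -0.4]
grip_width: 0.0007
```

```bash
cat > snap.py <<'E'
import sys,cv2
from rig import camera,get_obs
c=camera('scene')['pixels'][:,:,::-1]
cv2.imwrite(f'pics/{sys.argv[1]}.png',cv2.resize(c[130:255,218:352],None,fx=5,fy=5,interpolation=cv2.INTER_CUBIC))
o=get_obs();import numpy as np
p=o['position'][:2]-np.array([.5011,.1115]);print('s,lat,z',p@[.992,-.126],p@[.126,.992],o['position'][2],o['ft_force'].round(2))
E
python3 snap.py s2
```

```text
s,lat,z 0.0018659909834781152 0.0004888557363521604 0.09094889732984059 [-0.27  0.49 -0.98]
```

View pics/s2.png

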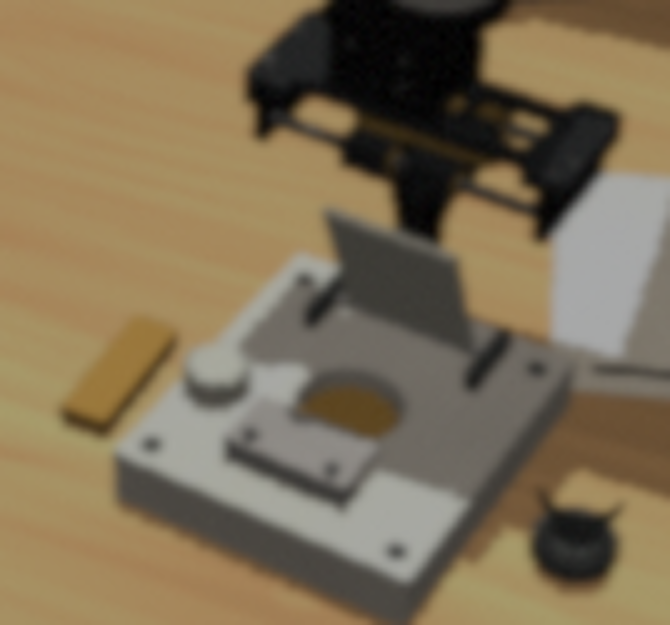

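Flap at about 65°, contact force about 1 N. Continuing down along the arc.

Request:
arm_command(
  plan=[
    [[0.22,-0.03,-0.1],0],
    [[0.44,-0.06,-0.2],0],
    [[0.64,-0.08,-0.3],0],
    [[0.8,-0.1,-0.45],0],
    [[1.0,-0.13,-0.64],0],
  ],
)

```text
time: 3.15
position: [0.5266, 0.1085, 0.0737]
tool_rot: [0.706, -0.045, 0.045, -0.706]
ft_force: [-1.0, 0.1, 0.8]
grip_width: 0.0003
```

```bash
python3 snap.py s3
```

```text
s,lat,z 0.026318294547307226 0.00013050822237430237 0.073047974192891 [ 0.03  0.99 -0.28]
```

View pics/s3.png

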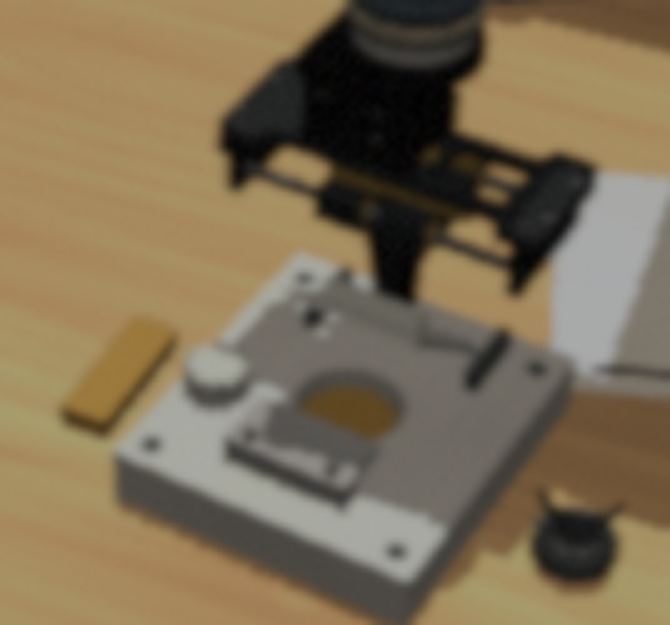

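Flap near 40°, as planned. Continuing to near flat.

Request:
arm_command(
  plan=[
    [[0.16,-0.02,-0.2],0],
    [[0.32,-0.04,-0.4],0],
    [[0.42,-0.05,-0.6],0],
    [[0.47,-0.06,-0.8],0],
    [[0.5,-0.06,-0.96],0],
  ],
)

```text
time: 3.7
position: [0.5387, 0.107, 0.0495]
tool_rot: [0.706, -0.045, 0.044, -0.706]
ft_force: [-1.6, -0.2, 1.8]
grip_width: 0.0003
```

```bash
python3 snap.py s4
```

```text
s,lat,z 0.037913629145511475 0.0002420370832352066 0.04912834178710518 [-1.36 -0.56  0.77]
```

View pics/s4.png

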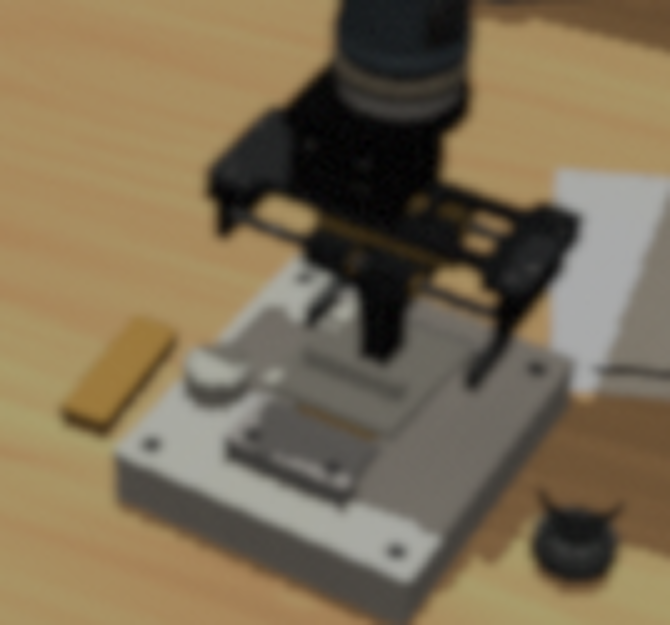

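The flap is about 8° up. The finger is on the hinge side of the rib, which is at about (355,375), and the lip is clear. Pressing down slowly.

Request:
arm_command(
  plan=[
    [[0.02,0,-0.1],0],
    [[0.04,0,-0.18],0],
    [[0.04,0,-0.22],0],
    [[0.04,0,-0.26],0],
    [[0.04,0,-0.26],0],
  ],
)

```text
time: 4.25
position: [0.5396, 0.107, 0.0438]
tool_rot: [0.706, -0.045, 0.045, -0.706]
ft_force: [-2.0, -0.0, 3.6]
grip_width: 0.0006
```

Request:
arm_command(
  plan=[
    [[0,0,-0.03],0],
    [[0,0,-0.06],0],
    [[0,0,-0.06],0],
    [[0,0,-0.06],0],
  ],
)

```text
time: 4.65
position: [0.5397, 0.107, 0.0433]
tool_rot: [0.706, -0.044, 0.045, -0.706]
ft_force: [-4.2, -0.7, 11.3]
grip_width: 0.0008
```

```bash
python3 snap.py s5
```

```text
s,lat,z 0.038828986290324385 0.0003810759063591692 0.043265790305055396 [-3.72 -0.87 10.15]
```

View pics/s5.png

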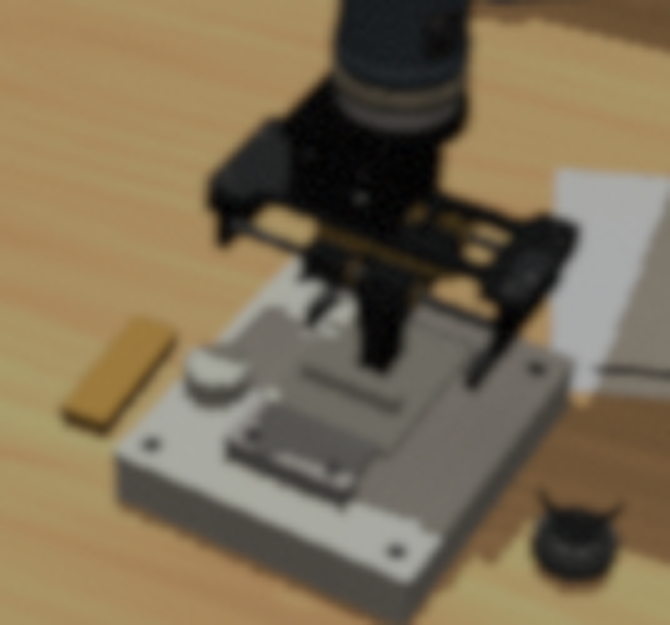

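Flat with about 10 N down, so step 1 should be met. Sliding forward onto the rib.

Request:
arm_command(
  plan=[
    [[0.15,-0.02,0],0],
    [[0.3,-0.04,0],0],
    [[0.45,-0.06,0],0],
    [[0.6,-0.08,0],0],
  ],
)

```text
time: 5.1
position: [0.554, 0.1051, 0.0432]
tool_rot: [0.706, -0.045, 0.044, -0.706]
ft_force: [-4.5, -0.6, 11.1]
grip_width: 0.0006
```

Request:
arm_command(
  plan=[
    [[0.1,-0.01,0],0],
    [[0.2,-0.02,0],0],
    [[0.3,-0.04,0],0],
  ],
)

```text
time: 5.4
position: [0.5588, 0.1045, 0.0429]
tool_rot: [-0.706, 0.047, -0.042, 0.706]
ft_force: [-10.5, 1.0, 14.7]
grip_width: 0.0
```

```bash
python3 snap.py s6
```

```text
s,lat,z 0.05807444361343451 0.00029938630815443595 0.04296358865223794 [-8.85 -0.   14.4 ]
```

View pics/s6.png

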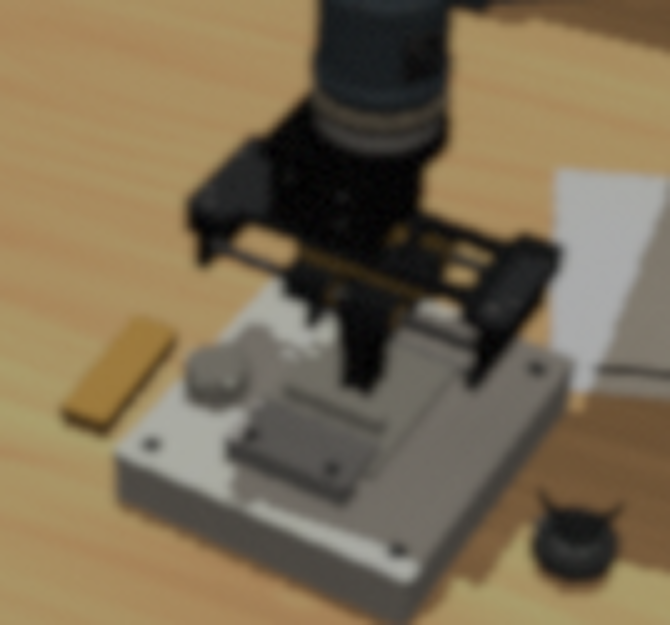

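The finger has reached the rib (at s≈57 mm, as expected), with about 10 N forward. Continuing.

Request:
arm_command(
  plan=[
    [[0.08,-0.01,0],0],
    [[0.16,-0.02,0],0],
    [[0.24,-0.03,0],0],
    [[0.32,-0.04,0],0],
  ],
)

```text
time: 5.85
position: [0.5604, 0.1042, 0.0427]
tool_rot: [0.706, -0.052, 0.037, -0.706]
ft_force: [-13.7, -0.0, 18.3]
grip_width: 0.0008
```

```bash
python3 snap.py s7
```

```text
s,lat,z 0.06199825888474386 0.00031144654023207094 0.04277049725921959 [-10.76  -0.36  15.1 ]
```

View pics/s7.png

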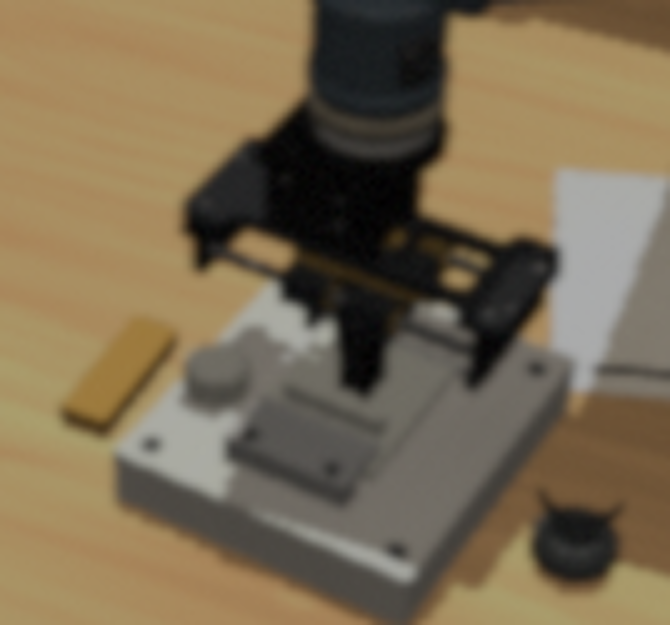

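It moves, but with some stick-slip, and the mould's corner at (115,450) is unmoved. I'll ease the down-press by 1 mm and keep pushing.

Request:
arm_command(
  plan=[
    [[0,0,0.05],0],
    [[0.06,-0.01,0.05],0],
    [[0.12,-0.02,0.05],0],
    [[0.18,-0.02,0.05],0],
    [[0.24,-0.03,0.05],0],
  ],
)

```text
time: 6.4
position: [0.5745, 0.1025, 0.0431]
tool_rot: [-0.706, 0.046, -0.043, 0.706]
ft_force: [-7.1, 1.7, 7.1]
grip_width: 0.0007
```

```bash
python3 snap.py s8
```

```text
s,lat,z 0.07389349435584279 0.0003256042290973155 0.04308491650812221 [-5.73  1.43  7.02]
```

View pics/s8.png

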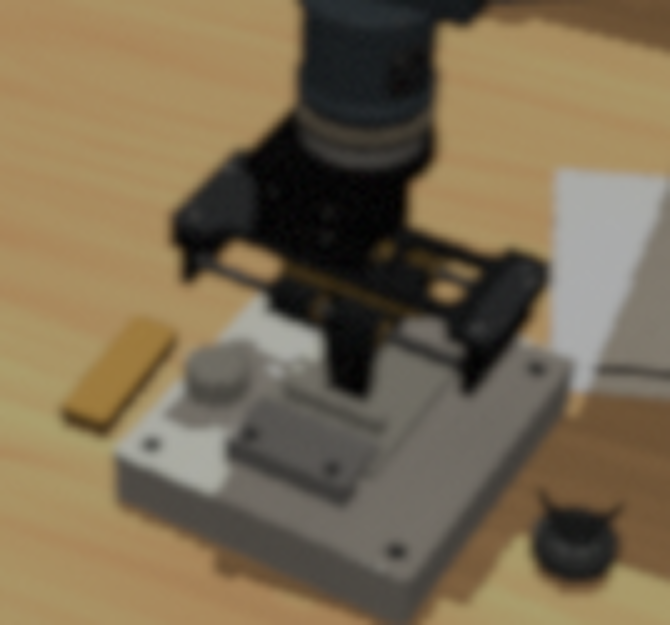

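The rib line moved about 20 mm between s5 and s6, then not between s6 and s8. So the flap was dragged home by friction, and after that the finger slid over it towards the rib. I'll check this by projecting the rib at pin = 0, 10 and 20 mm.

```bash
python3 - <<'E'
from h import *
import cv2
S=camera('scene');x=[.5725,.1024,-.126]
c,s=np.cos(x[2]),np.sin(x[2])
W=lambda P:np.array(P)@np.array([[c,s,0],[-s,c,0],[0,0,1]])+[x[0],x[1],0]
im=cv2.resize(S['pixels'][160:240,230:330,::-1],None,fx=8,fy=8,interpolation=cv2.INTER_CUBIC)[:600,:800].copy()
for pin,col in((0,(0,0,255)),(.01,(0,255,255)),(.02,(0,255,0))):
    X=-.072+pin+.074
    q=proj(S,W([[X,.03,.0555],[X,-.03,.0555],[X,-.03,.0435],[X,.03,.0435]]))
    q=((q-[230,160]+.44)*8).astype(int);cv2.polylines(im,[q],True,col,1)
cv2.imwrite('pics/rib.png',im)
E
```

```text
(no output)
```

View pics/rib.png

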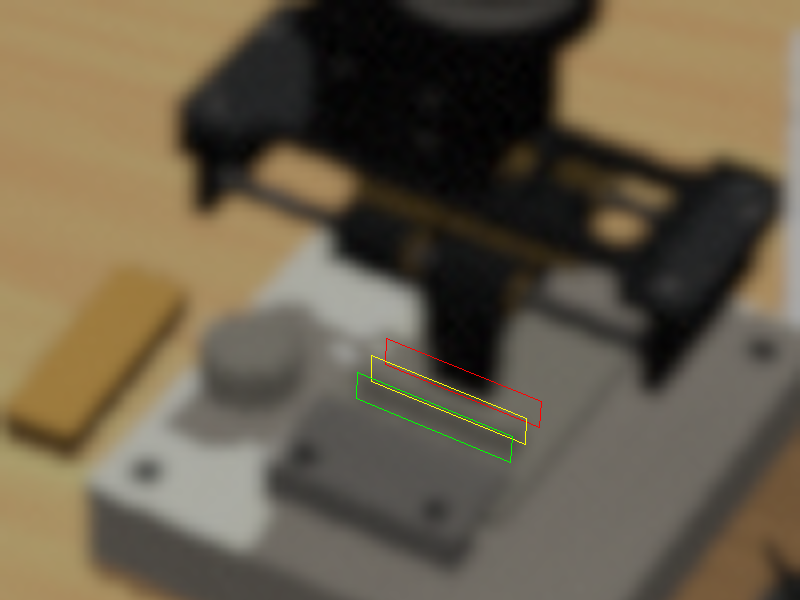

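The rib's dark face falls on the green outline (pin ≈ 20 mm), so the flap looks home. I'll push the last few millimetres on the rib itself to be sure.

Request:
arm_command(
  plan=[
    [[0.06,-0.01,0],0],
    [[0.12,-0.015,0],0],
    [[0.16,-0.02,0],0],
    [[0.2,-0.025,0],0],
  ],
)

```text
time: 6.9
position: [0.5746, 0.1025, 0.0425]
tool_rot: [-0.706, 0.05, -0.039, 0.706]
ft_force: [-12.8, 1.5, 11.8]
grip_width: 0.0003
```

Request:
arm_command(
  plan=[
    [[0.04,0,0],0],
    [[0.08,-0.01,0],0],
    [[0.08,-0.01,0],0],
  ],
)

```text
time: 7.2
position: [0.5746, 0.1024, 0.0425]
tool_rot: [-0.706, 0.051, -0.038, 0.706]
ft_force: [-14.8, 1.8, 13.1]
grip_width: 0.0002
```

The finger holds firm at s = 74 mm with about 15 N, so the flap is on its stop. I'll relax the forward push, then lift away.

Request:
arm_command(
  plan=[
    [[-0.1,0.01,0.02],0],
    [[-0.2,0.02,0.08],0],
    [[-0.25,0.03,0.3],0],
    [[-0.25,0.03,1],0],
    [[-0.25,0.03,2.5],0],
  ],
)

```text
time: 7.7
position: [0.5768, 0.1018, 0.1039]
tool_rot: [0.706, -0.046, 0.044, -0.706]
ft_force: [0.5, 0.6, 0.5]
grip_width: 0.0003
```

Request:
arm_command(
  plan=[
    [[-1,0,2],0],
    [[-2.5,0,3],0],
    [[-4,0,3],0],
    [[-5,0,3],0],
    [[-5,0,3],0],
  ],
)

```text
time: 8.2
position: [0.4496, 0.1022, 0.1814]
tool_rot: [0.706, -0.044, 0.045, -0.706]
ft_force: [1.1, 0.0, 0.4]
grip_width: 0.0003
```

```bash
python3 - <<'E'
from h import *
import cv2
S=camera('scene');T=camera('top');x=[.5725,.1024,-.126]
c,s=np.cos(x[2]),np.sin(x[2])
W=lambda P:np.array(P)@np.array([[c,s,0],[-s,c,0],[0,0,1]])+[x[0],x[1],0]
im=cv2.resize(S['pixels'][160:240,230:330,::-1],None,fx=8,fy=8,interpolation=cv2.INTER_CUBIC)[:600,:800].copy()
cv2.imwrite('pics/end0.png',im)
for pin,col in((0,(0,0,255)),(.015,(0,255,255)),(.02,(0,255,0))):
    X=-.072+pin+.074
    q=proj(S,W([[X,.03,.0555],[X,-.03,.0555],[X,-.03,.0435],[X,.03,.0435]]))
    q=((q-[230,160]+.44)*8).astype(int);cv2.polylines(im,[q],True,col,1)
cv2.imwrite('pics/end1.png',im)
cv2.imwrite('pics/end2.png',cv2.resize(T['pixels'][152:237,160:273,::-1],None,fx=7,fy=7,interpolation=cv2.INTER_CUBIC))
E
```

```text
(no output)
```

View pics/end0.png

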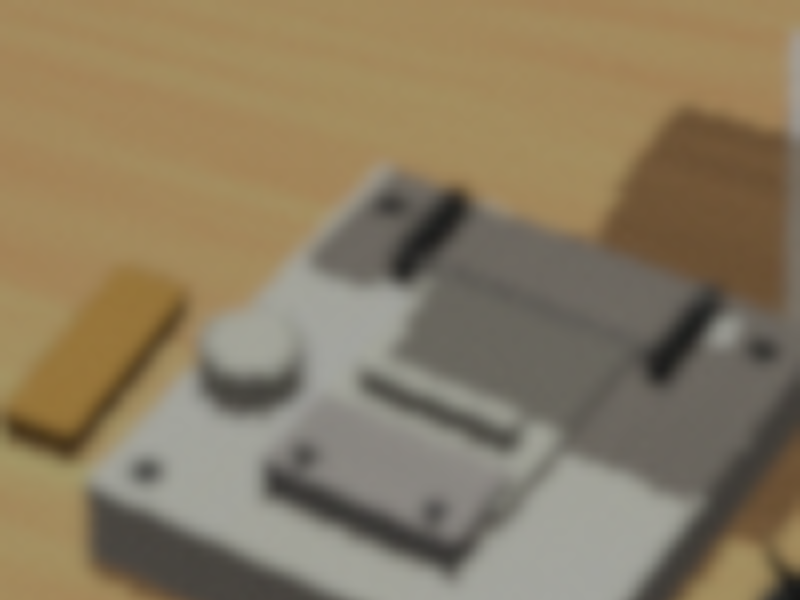

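View pics/end1.png

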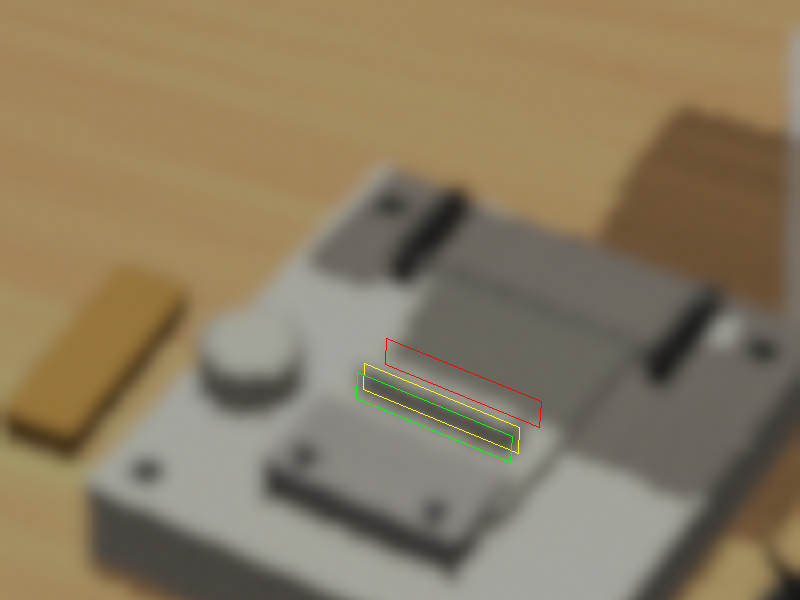

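View pics/end2.png

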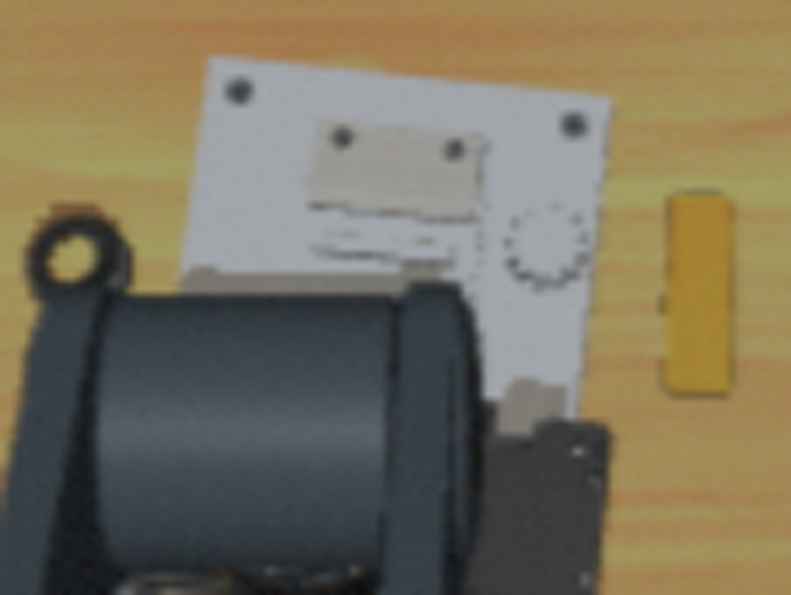

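Untouched, the flap stays flat with its edge under the lip. The rib face at (360,370)–(520,445) reads between 15 and 20 mm of pin travel, so I'll pin that down by fitting relative to the lip.

```bash
python3 - <<'E'
from h import *
import cv2
x=[.5725,.1024,-.126]
c,s=np.cos(x[2]),np.sin(x[2])
W=lambda P:np.array(P)@np.array([[c,s,0],[-s,c,0],[0,0,1]])+[x[0],x[1],0]
for n,(c0,r0,c1,r1,k) in dict(scene=(260,190,310,236,14),top=(195,165,238,195,16)).items():
    C=camera(n)
    im=cv2.resize(C['pixels'][r0:r1,c0:c1,::-1],None,fx=k,fy=k,interpolation=cv2.INTER_CUBIC)
    cv2.imwrite(f'pics/z_{n}0.png',im)
    def pl(P,col):
        q=((proj(C,W(P))-[c0,r0]+.5)*k-.5).astype(int);cv2.polylines(im,[q],True,col,1)
    for pin,col in((.015,(0,255,255)),(.02,(0,255,0))):
        for X in((-.072+pin+.074),(-.072+pin+.066)) : pl([[X,.03,.0555],[X,-.03,.0555],[X,-.03,.0435],[X,.03,.0435]],col)
    pl([[.034,.037,.0515],[.034,-.037,.0515],[.073,-.037,.0515],[.073,.037,.0515]],(255,0,0))
    cv2.imwrite(f'pics/z_{n}1.png',im)
E
```

```text
(no output)
```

View pics/z_scene1.png

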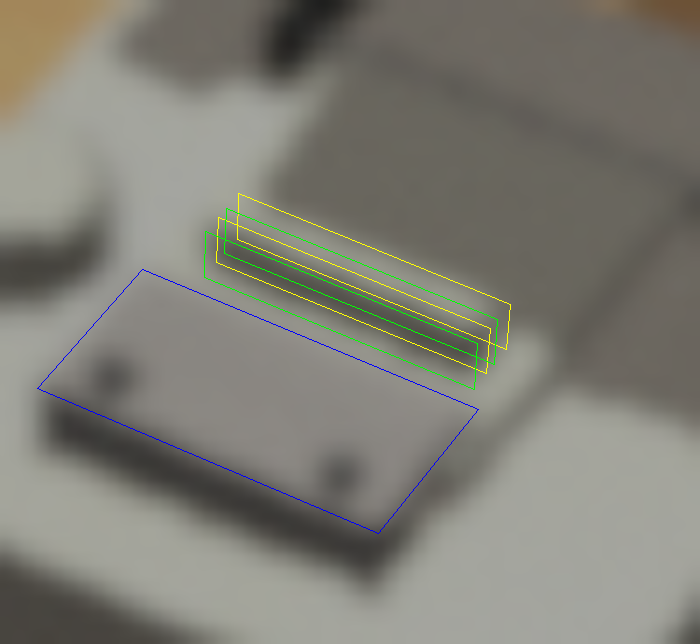

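View pics/z_top1.png

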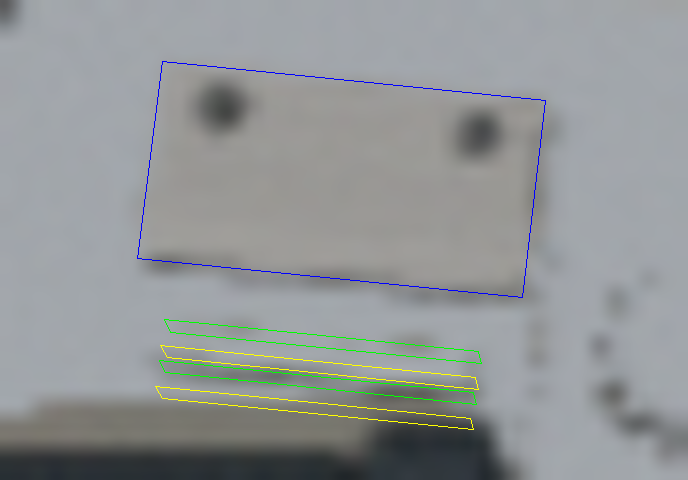

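View pics/z_top0.png

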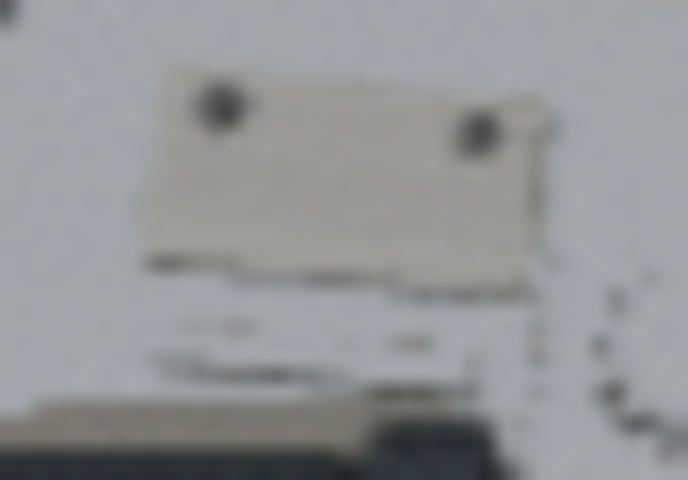

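The top view puts the rib's hinge-side face on the 20 mm outline, and the scene view says about 18 mm. I'll take a close wrist-camera look to settle it.

```bash
python3 - <<'E'
from h import *
import cv2
C=camera('wrist');print(-C['R'].T@C['t'],C['R'][2],C['camera_matrix'][0,0])
cv2.imwrite('pics/w2.png',C['pixels'][:,:,::-1])
E
```

```text
[0.38670035 0.1106118  0.34293511] [ 0.25234956 -0.03118475 -0.9671335 ] 297.3186396354542
```

View pics/w2.png

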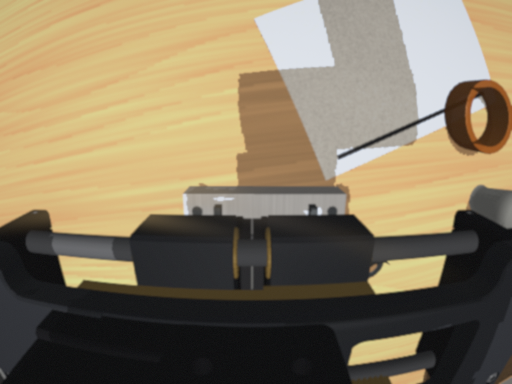

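Request:
arm_command(
  plan=[
    [[1.8,-0.2,0.4],0],
    [[3.6,-0.4,0.4],0],
    [[5.4,-0.7,0.4],0],
    [[7.2,-0.9,0.4],0],
    [[9,-1,0.4],0],
  ],
)

```text
time: 8.95
position: [0.6801, 0.0763, 0.1902]
tool_rot: [0.706, -0.044, 0.045, -0.706]
ft_force: [0.2, 0.1, -1.0]
grip_width: 0.0008
```

```bash
python3 - <<'E'
from h import *
import cv2
C=camera('wrist');print(-C['R'].T@C['t'],C['R'][2],C['camera_matrix'])
np.savez('w.npz',**C)
cv2.imwrite('pics/w3.png',C['pixels'][:,:,::-1])
E
```

```text
[0.61239467 0.08507758 0.35211999] [ 0.24918081 -0.0313592  -0.96794913] [[297.31863964   0.         251.63477311]
 [  0.         297.31863964 190.48491346]
 [  0.           0.           1.        ]]
```

View pics/w3.png

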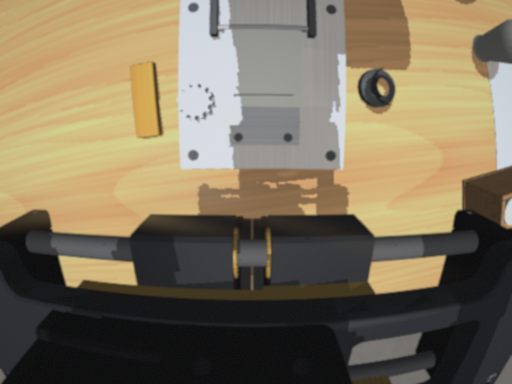

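```bash
python3 - <<'E'
from h import *
import cv2
C=np.load('w.npz');K=C['camera_matrix'];f=K[0,0]
x=[.5725,.1024,-.126];c,s=np.cos(x[2]),np.sin(x[2])
W=lambda P:np.array(P)@np.array([[c,s,0],[-s,c,0],[0,0,1]])+[x[0],x[1],0]
def pj(P):
    p=W(P)@C['R'].T+C['t'];r=np.hypot(p[:,0],p[:,1]);th=np.arctan2(r,p[:,2]);return p[:,:2]/r[:,None]*th[:,None]*f+K[:2,2]
for n,P in dict(lipU=[.034,0,.0515],lipfar=[.073,0,.0515],mouldfar=[.1,0,.036]).items():print(n,pj([P]).round(1))
for pin in(.01,.015,.0175,.02): print(pin,'rib lip face bot/top, hinge face top',pj([[.002+pin,0,.0435],[.002+pin,0,.0555],[-.006+pin,0,.0555]])[:,1].round(1),'flap hinge end',pj([[-.0745+pin,0,.041]])[:,1])
im=cv2.resize(C['pixels'][0:125,170:350,::-1],None,fx=4.4,fy=4.4,interpolation=cv2.INTER_CUBIC)
cv2.imwrite('pics/w4.png',im)
col=C['pixels'][:,225:280].astype(float).mean(2).mean(1)
print(col[85:115].round(0)); print(C['pixels'][15:45,240:270].mean((1,2)).round(0))
E
```

```text
lipU [[263.7 107.4]]
lipfar [[263.5 145.8]]
mouldfar [[262.8 169.2]]
0.01 rib lip face bot/top, hinge face top [86.5 85.3 77.4] flap hinge end [17.22548241]
0.015 rib lip face bot/top, hinge face top [91.2 90.3 82.4] flap hinge end [21.52389925]
0.0175 rib lip face bot/top, hinge face top [93.6 92.8 84.8] flap hinge end [23.68848213]
0.02 rib lip face bot/top, hinge face top [96.  95.3 87.3] flap hinge end [25.86310535]
[170. 169. 168. 168. 169. 170. 171. 169. 158. 144. 150. 165. 173. 174.
 174. 175. 174. 175. 175. 176. 174. 168. 162. 159. 159. 159. 160. 160.
 161. 161.]
[144. 144. 144. 145. 145. 145. 146. 145. 138. 121. 111. 116. 119. 123.
 136. 144. 146. 146. 146. 146. 146. 147. 147. 147. 147. 147. 148. 148.
 148. 148.]
```

View pics/w4.png

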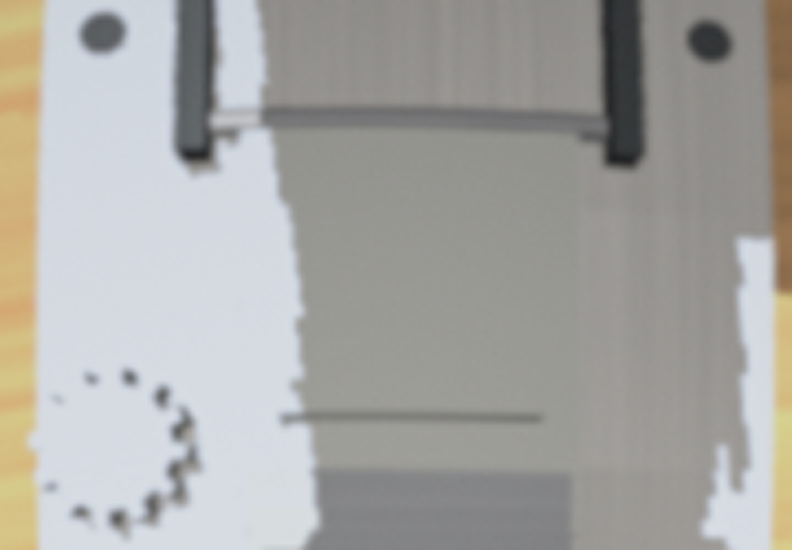

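The wrist view settles it: the rib line is at row 94.3 and the lip edge at row 106.5. That spacing of about 12 px means pin ≈ 19.5 mm, and the flap has stayed shut untouched for over 1 s. Handing in.

```bash
python3 -c "
from rig import hand_in
print(hand_in())"
```

```text
the job is handed in; nothing more can be done
None
```

The flap is shut and staying shut by itself, and I handed the job in after about 9 s of the 40 s allowed; no verdict was reported.

**What I did:** With the fingers shut, I folded the flap down from behind. I then pressed it flat while it was still short of the lip and slid it forward until it stopped. A last push of about 15 N on the rib did not move it further. The highest measured wrist force was about 18 N down, while pressing the flat flap.

**Last checks:**
- **Flap:** it lies flat, untouched for over 1 s. The wrist camera puts it about 19.5 mm forward, and the top view agrees with about 20 mm.
- **Disagreement:** the coarser scene view and the finger position at contact suggested only 17.5 to 18.5 mm. That is within their error of about 2 mm and still above the 15 mm needed.
- **Mould and samples:** the mould, gear, brass bar and spool show no visible shift in the pictures. I did not re-measure the vase, tape, core and jar at the end; the arm stayed clear of them as far as I could tell.
- **Sliding:** friction under the finger carried the flap home before the finger reached the rib. The finger then stuck and slipped on the flap, so I eased the downward press by about 1 mm.

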